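# Unpin the sprung hatch of a dust box and hold it just below its balance point

### The arm

A 7-joint arm with a two-finger parallel gripper is mounted at the origin on the work surface. World frame = base frame: x ahead of the robot, y to its left, z up, the work surface at z = 0. Lengths are in m, angles in rad, forces in N, time in s.
With the tool pointing down it reaches from about 0.425 to 0.925 m from the base axis. Payload 6.8 kg.
Tool frame: the origin (TCP) lies at the very end of the fingers, on their centre line; the grasp point (between the pads) lies 19 mm behind it; z points along the fingers, y is the direction in which the jaws open and shut (so a half turn about z gives the same grasp; the last joint's range is limited). The gripper opens to 85 mm and grips with 20 to 120 N. Pads are 22 mm wide; open, the fingers measure 114 mm over their backs; the gripper's body (76 mm by 85 mm) begins 54 mm behind the grasp point. The pads swing forward as they close: fully open they stand 13 mm farther back than shut.
Start: joints at [1.162, 0.477, 0.022, 1.555, -0.011, 1.109, -0.083], TCP at [0.2, -0.645, 0.231] pointing down, gripper open.
Joint ranges: [-2.96, 2.96], [-0.34, 2.1], [-1.41, 1.46], [0.24, 2.44], [-1.37, 4.51], [0.17, 1.92], [-2.96, 2.96]. Speed limits (rad/s): [2.39, 2.39, 3.14, 3.14, 3.14, 3.14, 3.14].

### API

Orientations are given as a unit quaternion [w, x, y, z].
In Python, from station import bot gives the robot as it stands.
- The arm moves only by the tool move_arm, never from a script. Its argument "commands" is text: rows parted by semicolons, each of 7 numbers parted by spaces: the opening, from 0 (shut) to 1 (fully open), then the shift along the tool's x, y, z in cm, then the turn, a rotation vector about the tool's x, y, z in degrees. In form: gripper tx ty tz rx ry rz; .... A call has 1 to 12 rows; each row shifts and turns the commanded pose from where the row before left it, along the tool's axes as they then stand; what a row does not reach is not made up. A row lasts 1/12 s, in which the tool goes at most 41.7 mm and 7.16 degrees, less where a joint would pass 70% of its speed; a pose out of reach is approached as far as the arm can. A call with a gripper value outside its range is refused whole. The fingers move at their own pace and stop on an object; "force" is the grip in N (left out, the last holds). Time passes only in rows, so rows that do not move let the fingers close. It gives the time, the measured TCP pose, the force and the opening at its end, in the units of the state.
- bot.get_obs(): the state, without advancing time (a new reading comes with each control period).
- bot.read_camera(name): name is "scene" or "top"; returns a dict with "img" (400x640x3 uint8, red, green, blue), "K" (3x3 intrinsics, pixels), "rvec" (rotation vector, rad) and "tvec" (3), from world to camera coordinates, as OpenCV has them. Camera axes: x right, y down, z forward; pixel columns grow to the right and rows downward; lengths in m; the calibration is good to about 2 mm. A picture is of the moment at which its call begins. There is no depth.
- bot.hand_in(): hands the job in, once; it reports no verdict.
The state is a dict: "t": time; "q": joint angles; "joint_vel": joint speeds; "joint_torque": joint torques, N m; "eef_pos": TCP position; "tool_rot": TCP orientation; "contact_force": force on the tool from outside, world axes, zero at the start; "torque": the same for the moment, N m; "gripper_width": opening from 0.0 (shut) to 1.0 (fully open).
Only numpy, scipy, OpenCV 4.12 (cv2) and the standard library are available. Lean on these libraries where they do the work, as an engineer would, in place of code of your own. Each camera call takes 0.05 s, during which the arm holds its last target. There are 200 camera calls.

### The job

Free the sprung hatch of the blue dust box: turn its red locking pin about a quarter turn until its bar lines up with the slot, lift it out and leave it lying or standing in the black parts tray. Then raise the hatch by its yellow bar past the red balance mark on the side scale, bring it back down into the green band just below that mark, and finish while still holding it there, steady, so that the spring can be adjusted; leave the other things on the bench where they are.

Things in the scene. Friction and masses are not known exactly. Their poses are not given: they have to be found in the camera images.
- dustbox: blue steel dust box, fixed, 200 deep (its x) x 300 wide (its y) x 120 mm high; origin under its centre, x from the front wall (robot side) to the hinge side, z up. The hatch is its lid: an 8 mm plate of the same size, hinged along the far top edge; a grey motor 130 mm long stands on it near the hinge, top 249 mm above the bench; at its front edge are a yellow grab bar and a steel tab with the locking pin
- hatch (a joint): hatch angle in rad: 0 shut, growing as the front edge rises, stop at 1.40. Springs and the weight of the shaker motor raised on it make it fall shut below its balance point at 0.75 (about 3.5 N down at the bar when shut, 0.8 N in mid green band) and swing open above it. With the pin in, it can rise only about 3 mm at the pin
- hatch_hinge (a point): middle of the hinge line, box frame (100, 0, 124) mm; the hinge runs along the box's y
- hatch_bar (a point): middle of the round yellow grab bar, 12 mm thick, 110 mm long along the box's y, 255 mm from the hinge line and level with it when shut (box frame (-155, -45, 124) mm); it moves with the hatch. The gap between bar and hatch edge is 49 mm, free below. A grip from above across the bar may stay vertical: the bar turns in the fingers
- slot (a point): centre of the slot the pin goes through, at the top face of the hatch's steel tab, box frame (-125, 90, 126) mm, with the hatch shut. The slot is 14 mm (box x) by 34 mm (box y) and passes through the hatch's 6 mm tab and the fixed 8 mm ledge 4 mm below it
- scale (a point): the balance mark on the curved white scale strip, 18 mm wide, that stands at the box's -y side (box y -173 mm), an arc of radius 150 mm about the hinge line, up to 270 mm above the bench. The red mark is at hatch angle 0.75 rad, the green band below it runs from 0.50 to 0.70 rad; a yellow pointer on the hatch's side edge moves along it
- pin: loose red-topped locking pin, 68 mm tall, about 60 g, origin at the centre of its foot, z up: a cross-lug 28 (its x) x 8 x 7 mm at the foot, a 10 mm shaft, a collar 30 mm across (underside 28 mm up, resting on the hatch tab), a red grip bar 40 (its x) x 14 (its y) mm from 34 to 68 mm up. At the start its x is 0.12 to 0.60 rad counter-clockwise of the box's x
- pin_head (a point): point in the red grip bar on the pin's axis, 55 mm above the foot: the place to grip it. Turn it either way (it turns freely) until the bar lies along the box's y within about 0.2 rad, then lift straight up by over 30 mm
- tray: black open parts tray, fixed, 150 (its x) x 170 (its y) x 30 mm high, walls and floor 4 mm; origin under its centre. Two loose steel washers (24 mm across, 4 mm thick) lie near its +x corners; they may be touched
- screwdriver: orange screwdriver lying on the bench, not to be disturbed
- wrench: steel wrench lying on the bench, not to be disturbed
- spraycan: green spray can, 66 mm across, 190 mm tall, not to be disturbed
- gluebottle: yellow glue bottle, 56 mm across, 150 mm tall, not to be disturbed
- offcut: wood offcut 140 x 70 x 36 mm, not to be disturbed
- battery: black tool battery 110 x 75 x 66 mm, not to be disturbed
- mug: white mug, 80 mm across, 90 mm tall, not to be disturbed

How it is judged:
By the outcome, as a careful person would: the job done as asked, in the order asked, and still so for the second after the job is handed in, while the arm keeps its last pose, push and grip.
It also fails if it takes over 56 s, if anything falls off the work surface, if the arm or the gripper's body presses on something with over 40 N, if the wrist force passes 120 N, or if a joint passes its speed limit or range.

## Working session

There is one attempt and no reset: what is moved stays moved. The work goes in short steps, Python scripts to look and compute and a tool call to move; the robot and the scene stay as the last step left them, time stands still between calls to the robot, and variables do not carry over. Pictures are saved under pics/ and viewed, about 8 in all and at most 12, crops included, and the job is handed in when it is done.

Besides the shell and the picture viewer there is one more tool, called after "Request:" in YAML: its name, and indented under it one key for each argument. move_arm: Moves the arm, as the interface text tells. Its arguments: {"type":"object","properties":{"commands":{"type":"string"},"force":{"type":"number"}},"required":["commands"]}

```bash
mkdir -p pics; python3 - <<'E'
from station import bot
import cv2
for n in("scene","top"):
    c=bot.read_camera(n); cv2.imwrite(f"pics/{n}0.png",c["img"][:,:,::-1]); print(n,c["K"].tolist(),c["rvec"],c["tvec"])
o=bot.get_obs(); print({k:(v if not hasattr(v,'tolist') else [round(x,3) for x in v]) for k,v in o.items()})
E
```

```text
scene [[436.5947999914052, 0.0, 323.9150507328326], [0.0, 436.5947999914052, 203.1037148616316], [0.0, 0.0, 1.0]] [ 2.3020872   1.23122798 -0.36320001] [-0.32529929 -0.31785512  2.17730426]
top [[424.86761240871664, 0.0, 318.2668933296331], [0.0, 424.86761240871664, 205.1945895497443], [0.0, 0.0, 1.0]] [ 2.18748664 -2.15449171  0.12901916] [-0.01911645  0.58127388  1.40404858]
{'t': 0.1, 'q': [np.float64(1.162), np.float64(0.478), np.float64(0.022), np.float64(1.556), np.float64(-0.011), np.float64(1.109), np.float64(-0.083)], 'joint_vel': [np.float64(0.002), np.float64(-0.002), np.float64(0.0), np.float64(-0.003), np.float64(0.001), np.float64(0.003), np.float64(-0.0)], 'joint_torque': [np.float64(0.004), np.float64(-59.776), np.float64(1.613), np.float64(-28.196), np.float64(0.013), np.float64(0.005), np.float64(0.0)], 'eef_pos': [np.float64(0.2), np.float64(-0.644), np.float64(0.23)], 'tool_rot': [np.float64(-0.001), np.float64(0.989), np.float64(0.15), np.float64(-0.0)], 'contact_force': [np.float64(-0.209), np.float64(0.298), np.float64(-0.754)], 'torque': [np.float64(0.011), np.float64(0.029), np.float64(-0.043)], 'gripper_width': 1.0035989452940406}
```

View pics/scene0.png

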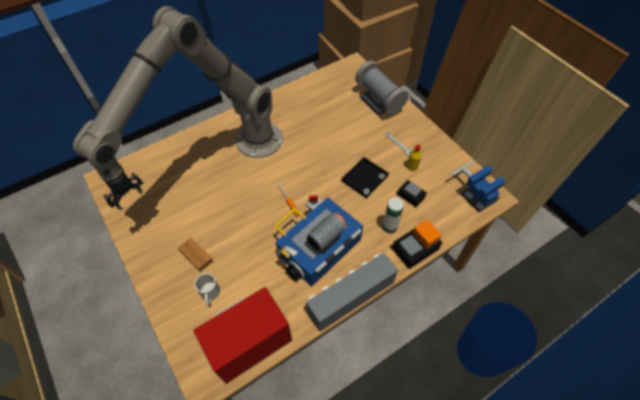

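View pics/top0.png

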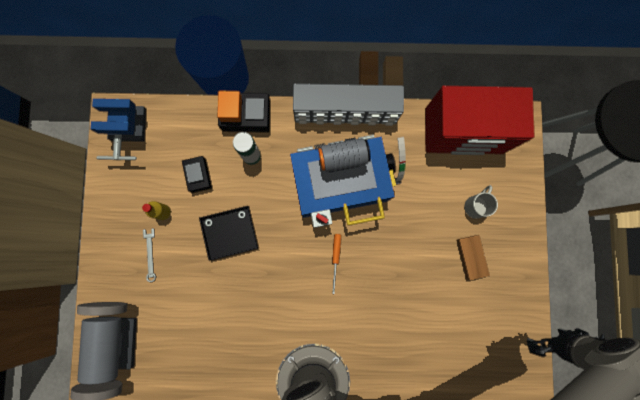

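The overview shows the box at about (343,178) in the top image, the pin at (321,217), the bar at (365,217), the tray at (229,232) and the screwdriver at (336,260). Next I'll enlarge the box and tray area.

```bash
python3 - <<'E'
import cv2
a=cv2.imread("pics/top0.png"); cv2.imwrite("pics/topc.png",cv2.resize(a[120:300,190:420],None,fx=3.3,fy=3.3,interpolation=cv2.INTER_CUBIC))
E
```

```text
(no output)
```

View pics/topc.png

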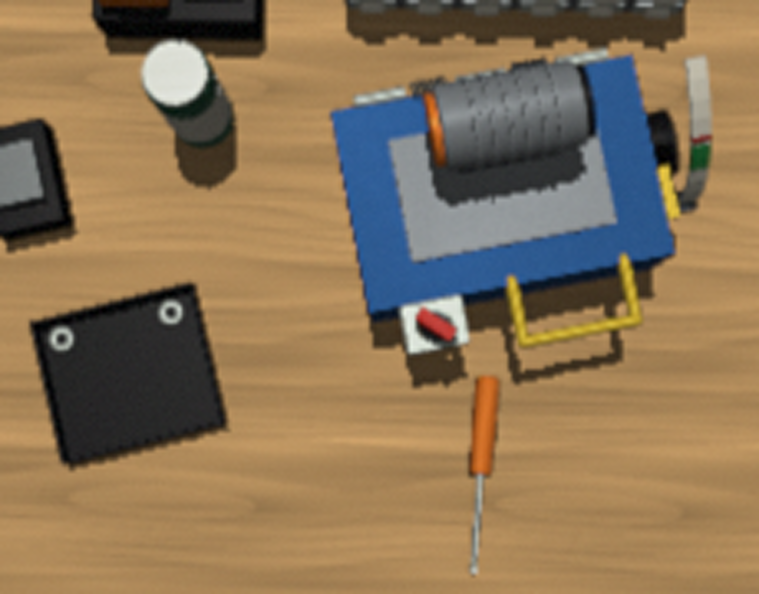

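The crop shows these positions, in crop pixels:
- **Hatch corners:** (333,112), (632,57), (673,250), (370,313)
- **Bar ends:** (524,345), (638,322)
- **Red pin bar:** (420,312) to (455,337)
- **Tray corners:** (32,323), (193,286), (226,428), (68,465)

I'll fit the poses from these.

```bash
cat > h.py <<'E'
import numpy as np, cv2
from scipy.optimize import least_squares
from scipy.spatial.transform import Rotation as R
def proj(c,P): return cv2.projectPoints(np.float64(P).reshape(-1,3),c["rvec"],c["tvec"],c["K"],None)[0][:,0]
def ray(c,uv,z):
    r=cv2.Rodrigues(c["rvec"])[0]; d=r.T@np.linalg.solve(c["K"],[*uv,1]); o=-r.T@np.ravel(c["tvec"]); return o+d*(z-o[2])/d[2]
def w(p,P):
    P=np.atleast_2d(P); c,s=np.cos(p[2]),np.sin(p[2]); return np.c_[p[0]+c*P[:,0]-s*P[:,1],p[1]+s*P[:,0]+c*P[:,1],P[:,2]]
def fit(c,P,uv,p0): 
    r=least_squares(lambda p:(proj(c,w(p,P))-uv).ravel(),p0); return r.x,r.fun.reshape(-1,2).round(1).tolist()
E
python3 - <<'E'
from h import *; from station import bot
c=bot.read_camera("top"); f=lambda l:(np.array(l)+.5)/3.3-.5+[190,120]
P=np.array([[100,150,128],[100,-150,128],[-100,150,128],[-155,10,124],[-155,-100,124]])/1e3
b,e=fit(c,P,f([[333,112],[632,57],[370,313],[524,345],[638,322]]),[.7,0,0]);print("box",b,e)
T=np.array([[75,85,30],[75,-85,30],[-75,-85,30],[-75,85,30]])/1e3
t,e=fit(c,T,f([[32,323],[193,286],[226,428],[68,465]]),[.6,.3,0]);print("tray",t,e)
hsv=cv2.cvtColor(c["img"],cv2.COLOR_RGB2HSV); m=((hsv[...,0]<6)|(hsv[...,0]>174))&(hsv[...,1]>150)&(hsv[...,2]>90)
m[:205]=0;m[230:]=0;m[:,:305]=0;m[:,340:]=0
v,u=np.nonzero(m); q=np.array([ray(c,x,.16)[:2] for x in zip(u,v)]); print(len(q),q.mean(0)); 
(cx,cy),(a1,a2),an=cv2.minAreaRect(np.float32(q*1000)); print("pin rect",cx,cy,a1,a2,an)
print("slot",w(b,[[-.125,.09,.126]]),"bar",w(b,[[-.155,-.045,.124]]))
k=R.from_quat(np.roll(bot.get_obs()["tool_rot"],-1)).as_matrix();print(k.round(3))
for n,uv in dict(can=(178,72),sd1=(487,377),sd2=(474,573)).items(): print(n,ray(c,f(uv),.19 if n=="can" else .015))
E
```

```text
box [ 0.66760517 -0.0840245   0.20403439] [[-0.5, 0.0], [0.8, -0.3], [-0.2, 0.5], [0.2, -0.3], [-0.2, 0.1]]
tray [0.48222702 0.28734053 0.25737906] [[0.0, 0.2], [0.6, -0.7], [0.7, -0.3], [-1.3, 0.8]]
47 [ 0.52781133 -0.0200883 ]
pin rect 528.16064453125 -20.401548385620117 34.85093307495117 12.781859397888184 57.11560821533203
slot [[ 0.52696208 -0.02121907  0.126     ]] bar [[ 0.5249383  -0.15949743  0.124     ]]
[[ 0.955  0.296 -0.001]
 [ 0.296 -0.955  0.001]
 [-0.    -0.001 -1.   ]]
can [0.75596898 0.22165578 0.19      ]
sd1 [ 0.48631706 -0.07623515  0.015     ]
sd2 [ 0.28779765 -0.06499185  0.015     ]
```

Request:
move_arm:
  commands: "1 2.5 -2.5 0 0 0 0;1 2.5 -2.5 0 0 0 0;1 2.5 -2.5 0 0 0 0;1 2.5 -2.5 0 0 0 0;1 2.5 -2.5 0 0 0 0;1 2.5 -2.5 0 0 0 0;1 2.5 -2.5 0 0 0 0;1 2.5 -2.5 0 0 0 0;1 2.5 -2.5 0 0 0 0;1 2.5 -2.5 0 0 0 0;1 2.5 -2.5 0 0 0 0;1 2.5 -2.5 0 0 0 0"
  force: 40

```text
t: 1.15
eef_pos: [0.3979, -0.2676, 0.2313]
tool_rot: [0.0, 0.989, 0.15, -0.0]
contact_force: [1.5, -0.7, 0.6]
gripper_width: 0.999
```

Request:
move_arm:
  commands: "0.65 2.5 -2.5 0 0 0 0;0.65 2.5 -2.5 0 0 0 0;0.65 2.5 -2.5 0 0 0 0;0.65 2.5 -2.5 0 0 0 0;0.65 2.5 -2.5 0 0 0 0;0.65 2.5 -2.5 0 0 0 0;0.65 0 0 0 0 0 -6.5;0.65 0 0 0 0 0 -6.5;0.65 0 0 0 0 0 -6;0.65 0 0 0 0 0 -6;0.65 0 0 0 0 0 -6;0.65 0 0 0 0 0 0"

```text
t: 2.15
eef_pos: [0.4963, -0.0816, 0.2311]
tool_rot: [-0.0, 0.912, 0.41, -0.0]
contact_force: [0.8, -0.2, -0.4]
gripper_width: 0.652
```

```bash
cat > go.py <<'E'
import sys; from h import *; from station import bot
# target xyz [yaw of tool y, deg]: print remaining shift in tool axes (cm) and state
o=bot.get_obs(); k=R.from_quat(np.roll(o["tool_rot"],-1)).as_matrix(); p=np.array(o["eef_pos"])
print("t",o["t"],"pos",p.round(4),"yawY",np.degrees(np.arctan2(k[1,1],k[0,1])).round(1),"z",k[:,2].round(3),"F",np.round(o["contact_force"],1),"g",round(o["gripper_width"],3),"q",np.round(o["q"],2))
if len(sys.argv)>3: print("shift cm",(k.T@(np.array(sys.argv[1:4],float)-p)*100).round(2))
E
python3 go.py .5275 -.0208 .23
```

```text
t 2.15 pos [ 0.4963 -0.0816  0.2311] yawY -41.6 z [-0.  0. -1.] F [ 0.8 -0.2 -0.4] g 0.652 q [ 0.41  0.22 -0.42  1.94  0.11  1.   -0.79]
shift cm [ 6.62 -1.7   0.11]
```

Request:
move_arm:
  commands: "0.65 2.2 -0.6 0 0 0 0;0.65 2.2 -0.6 0 0 0 0;0.65 2.2 -0.5 0 0 0 0;0.65 0 0 2 0 0 0;0.65 0 0 2 0 0 0;0.65 0 0 2 0 0 0;0.65 0 0 1.2 0 0 0;0.65 0 0 1.2 0 0 0;0.65 0 0 1 0 0 0;0.65 0 0 0 0 0 0"

```text
t: 2.98
eef_pos: [0.5267, -0.0212, 0.1356]
tool_rot: [-0.001, 0.913, 0.408, -0.001]
contact_force: [0.0, -0.1, 0.6]
gripper_width: 0.652
```

```bash
python3 - <<'E'
from station import bot; import cv2
s=bot.read_camera("scene")["img"][:,:,::-1]; t=bot.read_camera("top")["img"][:,:,::-1]
f=lambda a:cv2.resize(a,(390,390),interpolation=cv2.INTER_CUBIC)
cv2.imwrite("pics/a.png",cv2.hconcat([f(s[170:260,260:350]),f(t[170:260,280:370])]))
E
python3 go.py .5275 -.0208 .137
```

```text
t 3.0833 pos [ 0.528  -0.0211  0.1375] yawY -41.8 z [ 0.  0. -1.] F [ 0.7  0.5 -0.3] g 0.649 q [ 0.27  0.39 -0.43  1.97  0.21  0.83 -1.  ]
shift cm [-0.01 -0.05  0.05]
```

View pics/a.png

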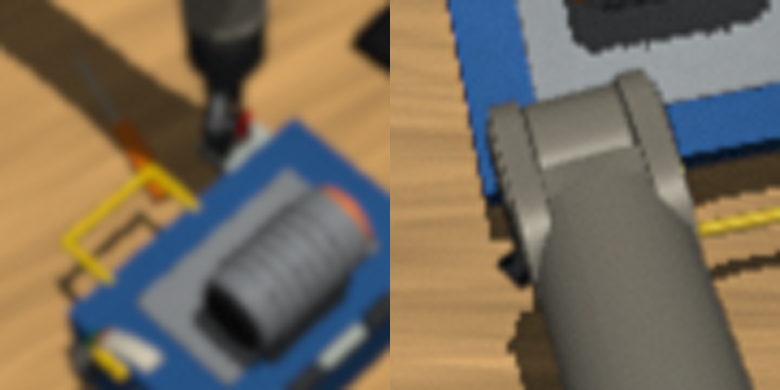

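The fingers stand over the red grip bar, which is just visible behind one of them at (242,122) in the left half. I'll close the gripper now and expect an opening of about 0.165.

Request:
move_arm:
  commands: "0 0 0 0 0 0 0;0 0 0 0 0 0 0;0 0 0 0 0 0 0;0 0 0 0 0 0 0;0 0 0 0 0 0 0;0 0 0 0 0 0 0;0 0 0 0 0 0 0;0 0 0 0 0 0 0"
  force: 40

```text
t: 3.75
eef_pos: [0.5283, -0.0211, 0.1381]
tool_rot: [0.0, 0.913, 0.409, 0.0]
contact_force: [-0.9, -0.9, 7.1]
gripper_width: 0.158
```

Request:
move_arm:
  commands: "0 0 0 -0.1 0 0 -6;0 0 0 -0.1 0 0 -6;0 0 0 0 0 0 -6;0 0 0 0 0 0 -6;0 0 0 0 0 0 -6;0 0 0 0 0 0 -6;0 0 0 0 0 0 -6;0 0 0 0 0 0 -6;0 0 0 0 0 0 -5.5;0 0 0 0 0 0 0;0 0 0 0 0 0 0"

```text
t: 4.67
eef_pos: [0.5282, -0.0208, 0.1394]
tool_rot: [0.0, 0.632, 0.775, 0.001]
contact_force: [1.7, 1.2, -2.1]
gripper_width: 0.157
```

```bash
python3 go.py; python3 -c "
from station import bot;print(bot.get_obs()['torque'])"
```

```text
t 4.6667 pos [ 0.5282 -0.0208  0.1394] yawY 11.6 z [ 0.001  0.001 -1.   ] F [ 1.7  1.2 -2.1] g 0.157 q [ 0.43  0.42 -0.63  1.96  0.32  0.86 -0.17]
[ 0.30330799 -0.52989755 -0.02528993]
```

Request:
move_arm:
  commands: "0 0 0 -0.4 0 0 0;0 0 0 -0.5 0 0 0;0 0 0 -0.5 0 0 0;0 0 0 -0.5 0 0 0;0 0 0 0 0 0 0"

```text
t: 5.08
eef_pos: [0.5282, -0.0211, 0.1596]
tool_rot: [0.001, 0.631, 0.775, 0.0]
contact_force: [1.9, 0.6, -0.8]
gripper_width: 0.156
```

Request:
move_arm:
  commands: "0 0 0 -1 0 0 0;0 0 0 -1 0 0 0;0 0 0 -1.5 0 0 0;0 0 0 -2 0 0 0;0 0 0 -2 0 0 0;0 0 0 0 0 0 0"

```text
t: 5.58
eef_pos: [0.5289, -0.0208, 0.2372]
tool_rot: [0.002, 0.631, 0.776, 0.001]
contact_force: [0.5, 0.6, -1.0]
gripper_width: 0.154
```

```bash
python3 go.py .475 .285 .235;python3 - <<'E'
from station import bot; import cv2
s=bot.read_camera("scene")["img"][:,:,::-1]
cv2.imwrite("pics/b.png",cv2.resize(s[130:270,240:400],None,fx=4,fy=4,interpolation=cv2.INTER_CUBIC))
E
```

```text
t 5.5833 pos [ 0.5289 -0.0208  0.2372] yawY 11.7 z [ 0.004 -0.001 -1.   ] F [ 0.5  0.6 -1. ] g 0.154 q [ 0.49  0.3  -0.68  1.86  0.22  1.05 -0.07]
shift cm [31.04  0.93  0.17]
```

View pics/b.png

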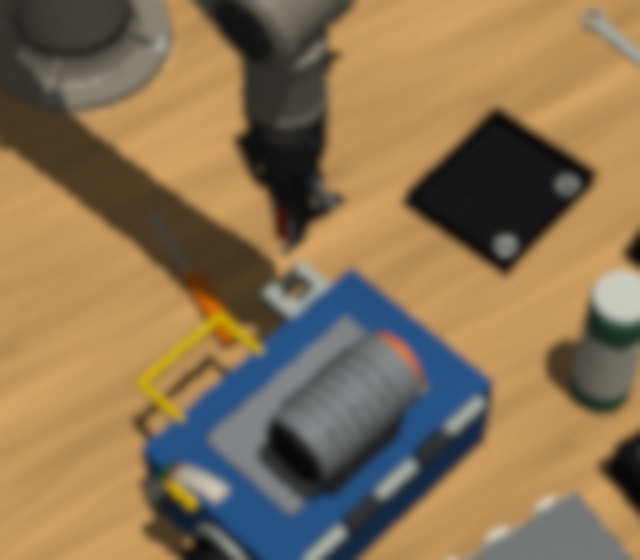

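The pin is clear: the slot shows empty at (295,285), with the red pin in the fingers at (285,225). Next is the tray.

Request:
move_arm:
  commands: "0 2.5 0.1 0 0 0 0;0 3 0.1 0 0 0 0;0 3 0.1 0 0 0 0;0 3 0.1 0 0 0 0;0 3 0.1 0 0 0 0;0 3 0.1 0 0 0 0;0 3 0.1 0 0 0 0;0 3 0.1 0 0 0 0;0 3 0.1 0 0 0 0;0 3 0 0 0 0 0;0 1.5 0 0 0 0 0;0 0 0 0 0 0 0"

```text
t: 6.63
eef_pos: [0.4706, 0.2881, 0.2326]
tool_rot: [-0.001, 0.629, 0.778, -0.0]
contact_force: [0.3, -0.8, -0.7]
gripper_width: 0.159
```

Request:
move_arm:
  commands: "0 0 0 3 0 0 0;0 0 0 3 0 0 0;0 0 0 3 0 0 0;0 0 0 3 0 0 0;0 0 0 3 0 0 0;0 0 0 2 0 0 0;0 0 0 1 0 0 0;0 0 0 0 0 0 0"

```text
t: 7.3
eef_pos: [0.4719, 0.282, 0.0507]
tool_rot: [-0.001, 0.631, 0.775, -0.003]
contact_force: [0.4, -0.4, 0.1]
gripper_width: 0.156
```

```bash
python3 go.py .475 .285 .045
```

```text
t 7.3 pos [0.4719 0.282  0.0507] yawY 11.7 z [-0.005 -0.004 -1.   ] F [ 0.4 -0.4  0.1] g 0.156 q [-0.15  0.6  -0.64  1.95  0.52  0.76 -0.9 ]
shift cm [0.23 0.37 0.56]
```

Request:
move_arm:
  commands: "0 0 0 0.3 0 0 0;0 0 0 0.2 0 0 0;0 0 0 0.1 0 0 0;0 0 0 0 0 0 0;0.2 0 0 0 0 0 0;0.3 0 0 0 0 0 0;0.4 0 0 0 0 0 0;0.5 0 0 0 0 0 0;0.5 0 0 0 0 0 0;0.5 0 0 0 0 0 0;0.5 0 0 -2 0 0 0;0.5 0 0 -3 0 0 0"

```text
t: 8.3
eef_pos: [0.4717, 0.2829, 0.0954]
tool_rot: [-0.001, 0.631, 0.776, -0.003]
contact_force: [1.5, -0.3, 0.2]
gripper_width: 0.503
```

Request:
move_arm:
  commands: "0.5 0 0 -3 0 0 0;0.5 0 0 -3 0 0 0;0.5 0 0 -3 0 0 0;0.5 0 0 -3 0 0 0;0.5 -3 0 0 0 0 0;0.5 -3.5 0 0 0 0 0;0.5 -3.5 0 0 0 0 0;0.5 -3.5 0 0 0 0 0;0.5 -3.5 0 0 0 0 0;0.5 -3.5 0 0 0 0 0;0.5 -3.5 0 0 0 0 0;0.5 0 0 0 0 0 0"

```text
t: 9.3
eef_pos: [0.5235, 0.0407, 0.2167]
tool_rot: [0.001, 0.635, 0.772, -0.002]
contact_force: [0.4, -0.9, -0.7]
gripper_width: 0.5
```

```bash
python3 go.py .525 -.1595 .2;python3 - <<'E'
from station import bot; import cv2
s=bot.read_camera("top")["img"][:,:,::-1]
cv2.imwrite("pics/c.png",cv2.resize(s[120:300,190:420],None,fx=3.3,fy=3.3,interpolation=cv2.INTER_CUBIC))
E
```

```text
t 9.3 pos [0.5235 0.0407 0.2167] yawY 11.1 z [-0.001 -0.004 -1.   ] F [ 0.4 -0.9 -0.7] g 0.5 q [ 0.39  0.33 -0.71  1.89  0.25  1.02 -0.23]
shift cm [-19.67  -3.71   1.75]
```

View pics/c.png

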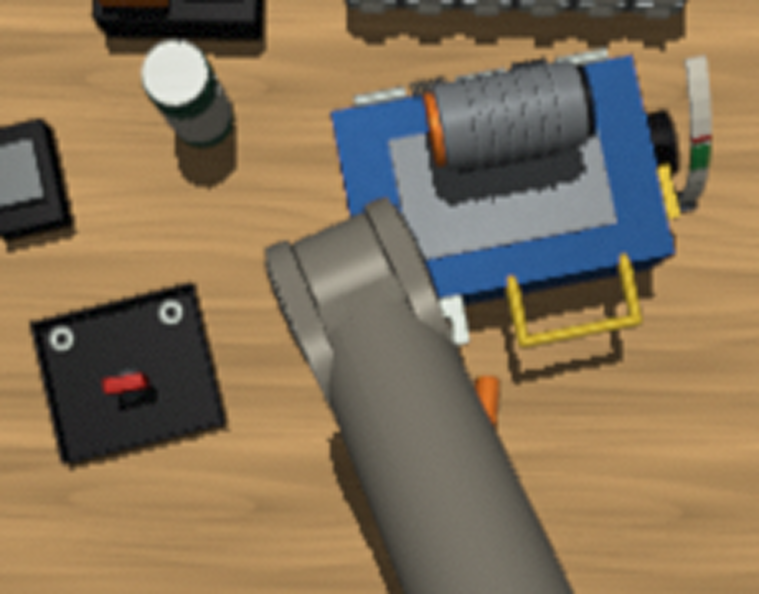

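The pin is standing in the tray with its red bar at about (125,383), and nothing else has moved. Now I'll go to the yellow bar and tilt a little so the gripper body keeps clear of the rising hatch.

Request:
move_arm:
  commands: "0.5 -3 -0.7 0 0 0 0;0.5 -3.4 -0.6 0 0 0 0;0.5 -3.4 -0.6 0 0 0 0;0.5 -3.4 -0.6 0 0 0 0;0.5 -3.3 -0.6 0 0 0 0;0.5 -3.2 -0.6 0 0 0 0;0.5 0 0 0 -5 0 0;0.5 0 0 0 -5 0 0;0.5 0 0 0 -5 0 0;0.5 0 0 0 0 0 0"

```text
t: 10.18
eef_pos: [0.523, -0.1513, 0.2159]
tool_rot: [0.082, 0.626, 0.769, 0.101]
contact_force: [-1.5, 0.5, -1.0]
gripper_width: 0.497
```

```bash
python3 go.py .5298 -.1585 .1056
```

```text
t 10.1833 pos [ 0.523  -0.1513  0.2159] yawY 11.6 z [ 0.253  0.052 -0.966] F [-1.5  0.5 -1. ] g 0.497 q [ 0.85  0.24 -0.7   2.02  0.09  0.7   0.33]
shift cm [-0.84 -2.34 10.79]
```

Request:
move_arm:
  commands: "0.5 -0.8 -2.3 0 0 0 0;0.5 0 0 2 0 0 0;0.5 0 0 2 0 0 0;0.5 0 0 2 0 0 0;0.5 0 0 1.5 0 0 0;0.5 0 0 1.5 0 0 0;0.5 0 0 1.2 0 0 0;0.5 0 0 0.5 0 0 0;0.5 0 0 0 0 0 0"

```text
t: 10.93
eef_pos: [0.5333, -0.1566, 0.107]
tool_rot: [0.081, 0.625, 0.77, 0.101]
contact_force: [-0.0, -0.1, 0.2]
gripper_width: 0.496
```

```bash
python3 go.py .5298 -.1585 .1056;python3 - <<'E'
from station import bot; import cv2
s=bot.read_camera("scene")["img"][:,:,::-1]
cv2.imwrite("pics/d.png",cv2.resize(s[170:270,240:370],None,fx=5,fy=5,interpolation=cv2.INTER_CUBIC))
E
```

```text
t 10.9333 pos [ 0.5333 -0.1566  0.107 ] yawY 11.8 z [ 0.251  0.054 -0.966] F [-0.  -0.1  0.2] g 0.496 q [ 0.72  0.41 -0.58  2.09  0.26  0.47  0.19]
shift cm [-0.11 -0.4   0.04]
```

View pics/d.png

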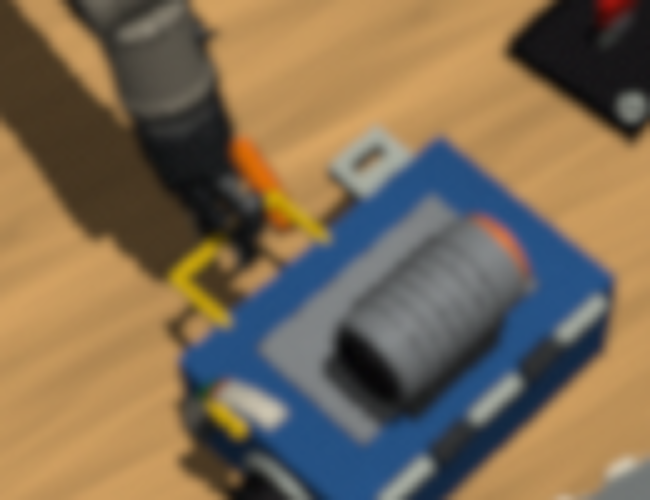

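One finger is inside the gap and the other is outside, so the gripper straddles the bar. I'll centre it and close.

Request:
move_arm:
  commands: "0.5 0 -0.35 0 0 0 0;0.3 0 0 0 0 0 0;0 0 0 0 0 0 0;0 0 0 0 0 0 0;0 0 0 0 0 0 0;0 0 0 0 0 0 0;0 0 0 0 0 0 0;0 0 0 0 0 0 0"
  force: 40

```text
t: 11.65
eef_pos: [0.5329, -0.1583, 0.1089]
tool_rot: [0.085, 0.625, 0.769, 0.103]
contact_force: [7.2, 1.0, -1.8]
gripper_width: 0.122
```

```bash
python3 go.py .5298 -.1585 .1056
```

```text
t 11.65 pos [ 0.5329 -0.1583  0.1089] yawY 11.8 z [ 0.26   0.052 -0.964] F [ 7.2  1.  -1.8] g 0.122 q [ 0.73  0.41 -0.59  2.1   0.26  0.46  0.2 ]
shift cm [ 0.05 -0.38  0.24]
```

```bash
python3 - <<'E'
import numpy as np
t=np.arange(0,.87,.06); 
a=25.5*(1-np.cos(t)); b=25.5*np.sin(t); c,s=np.cos(.264),np.sin(.264)
print(np.c_[t[1:],np.diff(a*c+b*s),np.diff(a*s-b*c)].round(2).tolist())
E
```

```text
[[0.06, 0.44, -1.46], [0.12, 0.53, -1.43], [0.18, 0.62, -1.4], [0.24, 0.7, -1.36], [0.3, 0.78, -1.32], [0.36, 0.86, -1.27], [0.42, 0.93, -1.21], [0.48, 1.0, -1.16], [0.54, 1.07, -1.09], [0.6, 1.13, -1.03], [0.66, 1.19, -0.96], [0.72, 1.25, -0.88], [0.78, 1.3, -0.81], [0.84, 1.34, -0.73]]
```

Request:
move_arm:
  commands: "0 0 0.3 0 0 0 0;0 0 0.22 -0.73 0 0 0;0 0 0.22 -0.73 0 0 0;0 0 0.26 -0.72 0 0 0;0 0 0.27 -0.71 0 0 0;0 0 0.31 -0.7 0 0 0;0 0 0.31 -0.7 0 0 0;0 0 0 0 0 0 0"

```text
t: 12.32
eef_pos: [0.5365, -0.1575, 0.1546]
tool_rot: [0.083, 0.626, 0.769, 0.101]
contact_force: [-1.3, -3.2, -2.4]
gripper_width: 0.121
```

```bash
cat > th.py <<'E'
from h import *; from station import bot
o=bot.get_obs(); k=R.from_quat(np.roll(o["tool_rot"],-1)).as_matrix(); g=np.array(o["eef_pos"])-.019*k[:,2]
d=g-w([.6676,-.084,.204],[[.1,0,.124]])[0]; bx=d[0]*np.cos(.204)+d[1]*np.sin(.204); by=-d[0]*np.sin(.204)+d[1]*np.cos(.204)
print("theta",np.arctan2(d[2],-bx),"r",np.hypot(bx,d[2]),"by",by)
E
python3 th.py; python3 go.py
```

```text
theta 0.19482983093433667 r 0.25298220634341617 by -0.045439453079968446
t 12.3167 pos [ 0.5365 -0.1575  0.1546] yawY 11.7 z [ 0.253  0.051 -0.966] F [-1.3 -3.2 -2.4] g 0.121 q [ 0.78  0.35 -0.64  2.05  0.2   0.57  0.25]
```

Request:
move_arm:
  commands: "0 0 0.35 -0.68 0 0 0;0 0 0.35 -0.68 0 0 0;0 0 0.39 -0.66 0 0 0;0 0 0.39 -0.66 0 0 0;0 0 0.43 -0.64 0 0 0;0 0 0.43 -0.63 0 0 0;0 0 0.46 -0.61 0 0 0;0 0 0.47 -0.6 0 0 0;0 0 0.5 -0.58 0 0 0;0 0 0.5 -0.58 0 0 0;0 0 0 0 0 0 0"

```text
t: 13.23
eef_pos: [0.5589, -0.1527, 0.226]
tool_rot: [0.081, 0.626, 0.769, 0.099]
contact_force: [-11.8, -4.6, 3.3]
gripper_width: 0.12
```

```bash
python3 th.py; python3 go.py
```

```text
theta 0.49098855717126605 r 0.25534397765915995 by -0.04528950255391908
t 13.2333 pos [ 0.5589 -0.1527  0.226 ] yawY 11.7 z [ 0.248  0.051 -0.967] F [-11.8  -4.6   3.3] g 0.12 q [ 0.79  0.29 -0.68  1.93  0.13  0.74  0.28]
```

Request:
move_arm:
  commands: "0 0 0.3 -0.55 0 0 0;0 0 0.4 -0.55 0 0 0;0 0 0.5 -0.52 0 0 0;0 0 0.5 -0.51 0 0 0;0 0 0.59 -0.48 0 0 0;0 0 0.6 -0.48 0 0 0;0 0 0 0 0 0 0"

```text
t: 13.82
eef_pos: [0.5816, -0.1479, 0.2648]
tool_rot: [0.083, 0.626, 0.769, 0.101]
contact_force: [-5.2, -4.7, 1.8]
gripper_width: 0.126
```

```bash
python3 th.py; python3 go.py
```

```text
theta 0.6669900973201821 r 0.2572488651522513 by -0.04517266925426005
t 13.8167 pos [ 0.5816 -0.1479  0.2648] yawY 11.8 z [ 0.254  0.052 -0.966] F [-5.2 -4.7  1.8] g 0.126 q [ 0.78  0.28 -0.68  1.85  0.12  0.83  0.27]
```

Request:
move_arm:
  commands: "0 0 0.6 -0.45 0 0 0;0 0 0.62 -0.44 0 0 0;0 0 0.65 -0.41 0 0 0;0 0 0.65 -0.4 0 0 0;0 0 0.67 -0.37 0 0 0;0 0 0.67 -0.36 0 0 0;0 0 0.69 -0.34 0 0 0;0 0 0 0 0 0 0"

```text
t: 14.48
eef_pos: [0.6185, -0.1402, 0.3047]
tool_rot: [0.084, 0.625, 0.769, 0.102]
contact_force: [-6.6, -5.0, 8.7]
gripper_width: 0.12
```

```bash
python3 th.py; python3 go.py;python3 - <<'E'
from station import bot; import cv2
s=bot.read_camera("scene")["img"][:,:,::-1]; t=bot.read_camera("top")["img"][:,:,::-1]
f=lambda a:cv2.resize(a,(400,400),interpolation=cv2.INTER_CUBIC)
cv2.imwrite("pics/e.png",cv2.hconcat([f(s[180:290,250:360]),f(t[120:220,330:430])]))
E
```

```text
theta 0.8803134879782656 r 0.25813913453492643 by -0.045053476994051656
t 14.4833 pos [ 0.6185 -0.1402  0.3047] yawY 11.8 z [ 0.256  0.052 -0.965] F [-6.6 -5.   8.7] g 0.12 q [ 0.73  0.3  -0.68  1.73  0.14  0.92  0.23]
```

View pics/e.png

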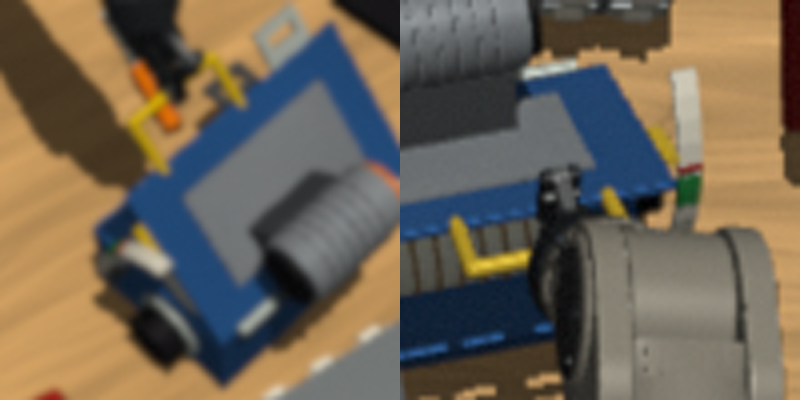

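Past the red mark: in the top view the yellow pointer at (660,140) is above the red mark at (690,168). Now I'll bring it back down to about 0.60.

Request:
move_arm:
  commands: "0 0 -0.66 0.3 0 0 0;0 0 -0.65 0.32 0 0 0;0 0 -0.64 0.34 0 0 0;0 0 -0.62 0.36 0 0 0;0 0 -0.61 0.38 0 0 0;0 0 -0.59 0.39 0 0 0;0 0 -0.57 0.41 0 0 0;0 0 -0.56 0.42 0 0 0;0 0 0 0 0 0 0;0 0 0 0 0 0 0"

```text
t: 15.42
eef_pos: [0.5779, -0.1486, 0.2597]
tool_rot: [0.082, 0.626, 0.769, 0.102]
contact_force: [3.8, -3.9, -2.4]
gripper_width: 0.119
```

```bash
python3 th.py; python3 go.py
```

```text
theta 0.642302726632645 r 0.2570825139678422 by -0.04510531067252133
t 15.4167 pos [ 0.5779 -0.1486  0.2597] yawY 11.7 z [ 0.254  0.053 -0.966] F [ 3.8 -3.9 -2.4] g 0.119 q [ 0.78  0.28 -0.68  1.86  0.12  0.81  0.27]
```

Request:
move_arm:
  commands: "0 0 -0.4 0.33 0 0 0;0 0 -0.36 0.34 0 0 0;0 0 0 0 0 0 0;0 0 0 0 0 0 0;0 0 0 0 0 0 0;0 0 0 0 0 0 0"

```text
t: 15.92
eef_pos: [0.5723, -0.1497, 0.2515]
tool_rot: [0.082, 0.626, 0.769, 0.101]
contact_force: [4.0, -3.4, -2.9]
gripper_width: 0.119
```

```bash
python3 th.py; python3 go.py;python3 - <<'E'
from h import *; from station import bot
S=bot.read_camera("scene");T=bot.read_camera("top")
s=S["img"][:,:,::-1]; t=T["img"][:,:,::-1]
f=lambda a:cv2.resize(a,(400,400),interpolation=cv2.INTER_CUBIC)
cv2.imwrite("pics/f.png",cv2.hconcat([f(s[180:290,250:360]),f(t[140:200,370:430])]))
b=[.6676,-.084,.204]
for th in(.5,.6,.7,.75): # where pointer (r .15, y -.157 side edge) & scale (y -.173) should appear, crop px
    P=w(b,[[.1-.15*np.cos(th),y,.124+.15*np.sin(th)] for y in(-.157,-.173)])
    print(th,((proj(T,P)-[370,140]+.5)*400/60+[400,0]).round(0).tolist())
E
```

```text
theta 0.6035725171163324 r 0.2569737586480611 by -0.0450866604118244
t 15.9167 pos [ 0.5723 -0.1497  0.2515] yawY 11.7 z [ 0.254  0.053 -0.966] F [ 4.  -3.4 -2.9] g 0.119 q [ 0.79  0.28 -0.68  1.88  0.12  0.8   0.28]
0.5 [[581.0, 216.0], [616.0, 210.0]]
0.6 [[583.0, 194.0], [618.0, 188.0]]
0.7 [[584.0, 169.0], [619.0, 163.0]]
0.75 [[585.0, 156.0], [620.0, 149.0]]
```

View pics/f.png

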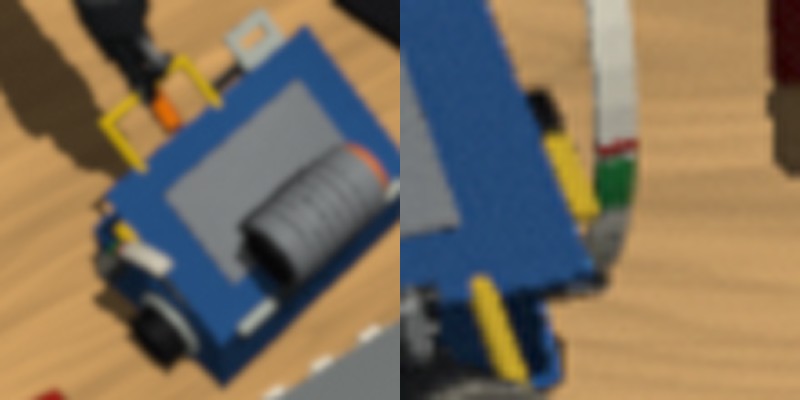

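The hatch pointer overlaps the green band level: predicted row 194 for 0.60, with the yellow spanning about 130–215. For a last check I'll compare the hatch corner, seen at (600,275), with its predicted position and look at steadiness and the tray.

```bash
python3 - <<'E'
from h import *; from station import bot
T=bot.read_camera("top"); b=[.6676,-.084,.204]
for th in(.5,.55,.6,.65,.7):
    c,s=np.cos(th),np.sin(th); P=w(b,[[.1-.2*c+.004*s*k,-.15,.124+.2*s+.004*c*k] for k in(1,-1)])
    print(th,((proj(T,P)-[370,140]+.5)*400/60+[400,0]).round(0).tolist())
h=cv2.cvtColor(T["img"],cv2.COLOR_RGB2HSV);m=((h[...,0]<6)|(h[...,0]>174))&(h[...,1]>150)&(h[...,2]>80)
v,u=np.nonzero(m[195:270,195:275]);print("tray red px",len(u),(u.mean()+195-190)*3.3,(v.mean()+195-120)*3.3)
print(np.round(bot.get_obs()["joint_vel"],3))
E
python3 th.py
```

```text
0.5 [[598.0, 300.0], [596.0, 311.0]]
0.55 [[599.0, 285.0], [598.0, 297.0]]
0.6 [[600.0, 270.0], [599.0, 282.0]]
0.65 [[601.0, 253.0], [601.0, 266.0]]
0.7 [[602.0, 236.0], [601.0, 250.0]]
tray red px 59 121.428813559322 381.84915254237285
[ 0.    -0.001 -0.001  0.     0.     0.001  0.002]
theta 0.6035363489287516 r 0.2569750874453922 by -0.04507191213006757
```

Request:
move_arm:
  commands: "0 0 0 0 0 0 0;0 0 0 0 0 0 0;0 0 0 0 0 0 0;0 0 0 0 0 0 0;0 0 0 0 0 0 0;0 0 0 0 0 0 0"

```text
t: 16.57
eef_pos: [0.5723, -0.1498, 0.2515]
tool_rot: [0.082, 0.626, 0.769, 0.101]
contact_force: [5.0, -4.3, -2.4]
gripper_width: 0.121
```

```bash
python3 th.py
```

```text
theta 0.6035678357909227 r 0.2569744411804761 by -0.045090177374183714
```

The corner matches a hatch angle of about 0.59, the arm is still and the pin is in the tray, so I'm handing in.

```bash
python3 -c "
from station import bot; print(bot.hand_in())"; python3 th.py
```

```text
the job is handed in; nothing more can be done
None
the job is handed in; nothing more can be done
```

The job is done and handed in at about 16.6 s, with the arm still holding the hatch steady in the green band.

- **Pin:** I turned it about 53° until its bar lay along the box's y, lifted it out with no resistance, and stood it in the parts tray. The last image still shows it there.
- **Hatch:** I raised it by the yellow bar to about 0.88 rad, and the camera showed the pointer past the red mark. I then brought it back down to 0.60 rad.
- **Last checks:** The arm pose gives a hatch angle of 0.60, and the hatch corner in the top image gives about 0.59. Both are near the middle of the green band (0.50 to 0.70). The angle did not change over the last half second or so, and the contact force was about 7 N.
- **Small disagreement:** The bar's radius measured 257 mm against the stated 255 mm. That fits a box position error of about 2 mm, or roughly 0.01 rad.
- **Not checked:** I did not take a final measurement of the other bench items. The arm was not driven near them, and the ones visible in the later pictures had not moved.

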